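# Break a condemned stool leg out of its tapered socket

### The job

The footstool seat is fixed upside down on the bench with two legs still in it. Take out the leg with the red mark: twist it in its socket by about an eighth of a turn or more, either way, to break the taper free, then pull it straight up, lower it tenon first into the empty compartment of the offcut crate and let go of it there without dropping it. Leave the unmarked leg tight in its socket and do not disturb the other things on the bench.

Things in the scene. Friction and masses are not known exactly. Their poses are not given: they have to be found in the camera images.
- marked_leg: the leg to take out, loose, light wood, red band and red top face, 186 mm long, 0.13 to 0.21 kg. Origin: centre of its lower end, the tenon's tip; z up the leg. 0 to 46 mm: round tapered tenon, 26 mm across at the tip, 36 at the shoulder; 46 to 186 mm: square bar 38 x 38 mm, faces square to its x and y. Stands upright in either occupied socket, its x within 3 degrees of the seat's x
- marked_leg_top (a point): centre of the marked leg's top face, 186 mm above its origin. The leg is jammed by its taper: a straight pull does not move it. Turning it about its axis takes roughly 0.1 to 0.4 N m; once turned by 35 degrees or more either way (45 to 60 is safe) it comes up, dragging with 8 to 20 N over the first 10 mm or so, then freely
- sound_leg: the other leg, same size, same frame and same fit, without red; it must stay tight in its socket
- seat: footstool seat, upside down, fixed to the bench by dark cleats at its two ends (up to 49 mm high). Wooden slab 190 (x) x 320 (y) x 40 mm. Origin: centre of its underside on the bench, z up. Four sockets, 36 mm across and 37 deep, open upwards: at x, y = +55, +110 and -55, -110 mm with a leg in each, its tip 3 mm above the bench; at -55, +110 and +55, -110 empty
- crate: slatted light-wood crate, fixed on the bench, 100 (x) x 190 (y) x 110 mm high, walls and floor 8 mm thick. Origin: centre of its underside; z up. A divider makes two compartments of 84 x 83 mm: that on its -y side is full of fixed standing offcuts that rise to 120 mm, that on its +y side is empty
- cell (a point): centre of the floor of the crate's empty compartment, 8 mm above the bench, axes as the crate's; the rim is 102 mm above this point
- drill: green and black cordless drill standing on its battery, bystander, about 200 mm long and 165 mm high; origin under its battery
- batten: wooden batten with two dark holes lying on the bench, bystander, 220 x 35 x 22 mm; origin at the centre of its underside
- screw_tin: round steel tin full of screws, 80 mm across and 50 mm high, bystander; origin at the centre of its underside
Mind the look-alikes: they are no part of the job. What is shaped like the marked_leg but green or purple is not meant.

How it is judged:
By the outcome, as a careful person would: the job done as asked, in the order asked, and still so for the second after the job is handed in, with the robot touching nothing.
It also fails if it takes over 56 s, if anything falls off the work surface, if the arm or the gripper's body presses on something with over 40 N, if the wrist force passes 120 N, or if a joint passes its speed limit or range.

### The arm

A 6-joint arm with a two-finger parallel gripper is mounted at the origin on the work surface. World frame = base frame: x ahead of the robot, y to its left, z up, the work surface at z = 0. Lengths are in m, angles in rad, forces in N, time in s.
With the tool pointing down it reaches from about 0.375 to 0.9 m from the base axis. Payload 3.1 kg.
Tool frame: the origin (TCP) lies between the finger pads; the fingertips stand 19 mm ahead of it and the grasp point (between the pads) is the TCP; z points along the fingers, y is the direction in which the jaws open and shut (so a half turn about z gives the same grasp; the last joint's range is limited). The gripper opens to 87 mm and grips with 3 to 60 N. Pads are 19 mm wide; open, the fingers measure 117 mm over their backs; the gripper's body (75 mm by 190 mm) begins 51 mm behind the grasp point.
Start: joints at [-0.178, 0.527, 1.433, -0, 1.181, -0.178], TCP at [0.625, 0, 0.242] pointing down, gripper open.
Joint ranges: [-3.08, 3.08], [-0.75, 2.2], [0.22, 2.44], [-1.43, 4.57], [0, 2.65], [-2.85, 2.85]. Speed limits (rad/s): [2.79, 2.79, 3.14, 3.14, 3.14, 3.14].

### API

Orientations are given as a unit quaternion [x, y, z, w].
In Python, from rig import robot gives the robot as it stands.
- The arm moves only by the tool apply_moves, never from a script. Its argument "series" is a list of rows, each a list of 7 numbers: the shift along the tool's x, y, z in cm, then the turn, a rotation vector about the tool's x, y, z in degrees, then the opening, from 0 (shut) to 1 (fully open). In form: [[dx, dy, dz, rx, ry, rz, grip], ...]. A call has 1 to 5 rows; each row is the pose to reach, as a shift and turn from the pose commanded when the call began, along the tool's axes at that moment; what a row does not reach only later rows make up. A row lasts 1/12 s, in which the tool goes at most 41.7 mm and 7.16 degrees, less where a joint would pass 70% of its speed; a pose out of reach is approached as far as the arm can. A call with a gripper value outside its range is refused whole. The fingers move at their own pace and stop on an object; "newtons" is the grip in N (left out, the last holds). Time passes only in rows, so rows that repeat a pose let the fingers close. It gives the time, the measured TCP pose, the force and the opening at its end, in the units of the state.
- robot.get_obs(): the state, without advancing time (a new reading comes with each control period).
- robot.camera(name): name is "scene" or "side" or "wrist"; returns the picture (400x640x3 uint8, red, green, blue); there is no depth.
- robot.camera_params(name): a dict with "mtx" (3x3 intrinsics, pixels), "origin" and "rotation" of the camera in the world. Camera axes: x right, y down, z forward; pixel columns grow to the right and rows downward; lengths in m; the calibration is good to about 2 mm. A picture is of the moment at which its call begins: read the wrist's pose just before it. camera_params takes no time and is no camera call; for the wrist camera it gives the pose at the moment of the call.
- robot.hand_in(): hands the job in, once; it reports no verdict.
The state is a dict: "time": time; "q": joint angles; "joint_velocities": joint speeds; "joint_torque": joint torques, N m; "position": TCP position; "tool_rot": TCP orientation; "ft_force": force on the tool from outside, world axes, zero at the start; "moment": the same for the moment, N m; "grip_width": finger opening in m.
Only numpy, scipy, OpenCV 4.12 (cv2) and the standard library are available. Lean on these libraries where they do the work, as an engineer would, in place of code of your own. Each camera call takes 0.05 s, during which the arm holds its last target. There are 200 camera calls.

## Working session

There is one attempt and no reset: what is moved stays moved. The work goes in short steps, Python scripts to look and compute and a tool call to move; the robot and the scene stay as the last step left them, time stands still between calls to the robot, and variables do not carry over. Pictures are saved under pics/ and viewed, about 8 in all and at most 12, crops included, and the job is handed in when it is done.

Besides the shell and the picture viewer there is one more tool, called after "Request:" as a command line: name --pt "numbers of a row" for each row, then --argument value for the rest. apply_moves: Moves the arm, as the interface text tells. Its arguments: {"type":"object","properties":{"series":{"type":"array"},"newtons":{"type":"number"}},"required":["series"]}

```bash
mkdir -p pics
python3 - <<'E'
from rig import robot
import cv2,json
o=robot.get_obs();print(o)
for n in("scene","side","wrist"):
    p=robot.camera_params(n);print(n,p)
    cv2.imwrite(f"pics/{n}0.png",robot.camera(n)[:,:,::-1])
E
```

```text
{'time': 0.0, 'q': array([-1.78530448e-01,  5.28467191e-01,  1.43390956e+00,  2.49491246e-06,
        1.18138962e+00, -1.78486074e-01]), 'joint_velocities': array([ 0.00018595, -0.00025375,  0.00039129, -0.00186365, -0.00036279,
       -0.00015135]), 'joint_torque': array([-5.45745443e-04, -4.40045428e+01, -1.76593530e+01,  6.32597599e-02,
        5.83207863e-02, -1.53719384e-04]), 'position': array([6.24304888e-01, 1.36539809e-04, 2.40568654e-01]), 'tool_rot': array([ 7.07122388e-01,  7.07090339e-01, -6.18906158e-04, -8.93433514e-04]), 'ft_force': array([-8.29068095e-01,  5.22762402e-01, -6.72569514e-04]), 'moment': array([ 0.01803245, -0.02394318, -0.01720556]), 'grip_width': 0.08706517756492091}
scene {'mtx': array([[459.10006865,   0.        , 320.31975482],
       [  0.        , 459.10006865, 199.20125886],
       [  0.        ,   0.        ,   1.        ]]), 'origin': array([ 1.47205485, -0.04173654,  1.26995915]), 'rotation': array([ 0.65665525,  0.68254274, -0.22695678, -0.22678165])}
side {'mtx': array([[512.46740854,   0.        , 318.82671874],
       [  0.        , 512.46740854, 199.47787892],
       [  0.        ,   0.        ,   1.        ]]), 'origin': array([-0.1013675 , -1.05383549,  1.24970486]), 'rotation': array([ 0.87245814, -0.28231683,  0.11790692, -0.38106687])}
wrist {'mtx': array([[359.62173236,   0.        , 312.50206051],
       [  0.        , 359.62173236, 200.83841779],
       [  0.        ,   0.        ,   1.        ]]), 'origin': array([0.62446046, 0.08244038, 0.38273383]), 'rotation': array([ 9.88493795e-01,  5.72539126e-04, -1.31788262e-03,  1.51254597e-01])}
```

View pics/scene0.png

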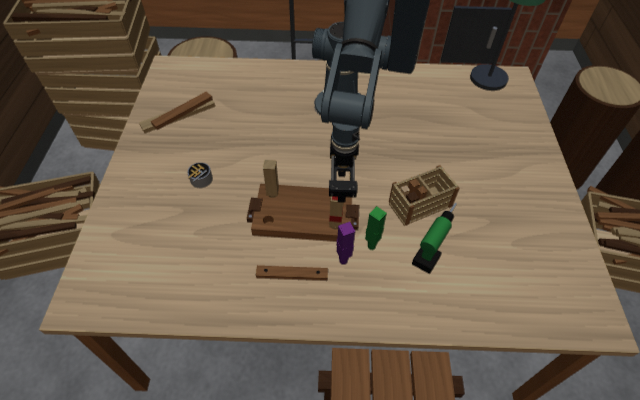

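View pics/side0.png

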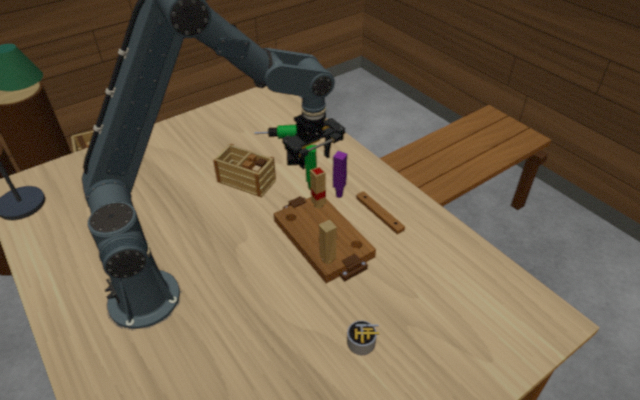

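View pics/wrist0.png

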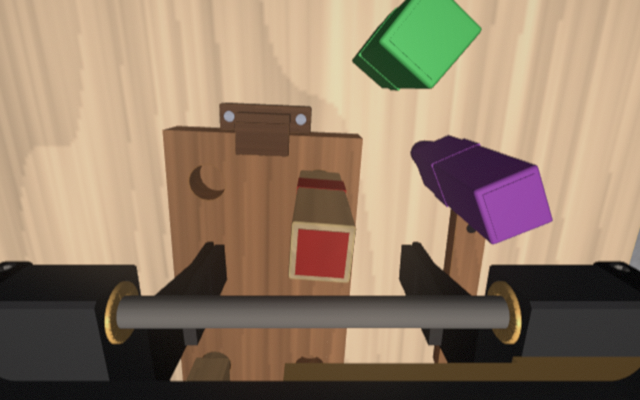

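```bash
cat > h.py <<'E'
import numpy as np,cv2
from scipy.spatial.transform import Rotation as R
def ray(p,uv):
    d=R.from_quat(p["rotation"]).apply(np.append((np.linalg.inv(p["mtx"])@[*uv,1])[:2],1)); return np.array(p["origin"]),d
def atz(p,uv,z):
    o,d=ray(p,uv); return o+d*(z-o[2])/d[2]
def tri(*pu):
    A=np.zeros((3,3));b=np.zeros(3);rs=[ray(p,u) for p,u in pu]
    for o,d in rs:
        d=d/np.linalg.norm(d);M=np.eye(3)-np.outer(d,d);A+=M;b+=M@o
    X=np.linalg.solve(A,b)
    return X,[round(1000*np.linalg.norm(np.cross(X-o,d/np.linalg.norm(d))),1) for o,d in rs]
E
python3 - <<'E'
from h import *
from rig import robot
a=cv2.imread("pics/scene0.png");b=cv2.imread("pics/side0.png")
A=cv2.resize(a[160:240,380:480],None,fx=6,fy=6,interpolation=2)
B=cv2.resize(b[135:205,205:285],None,fx=6,fy=6,interpolation=2)
out=np.zeros((600,800,3),np.uint8);
cv2.imwrite("pics/cs.png",A);cv2.imwrite("pics/cb.png",B)
w=cv2.imread("pics/wrist0.png");hsv=cv2.cvtColor(w,cv2.COLOR_BGR2HSV)
p=robot.camera_params("wrist")
def blob(m):
    c=max(cv2.findContours(m,0,2)[0],key=cv2.contourArea);return cv2.minAreaRect(c),cv2.boxPoints(cv2.minAreaRect(c))
m=cv2.inRange(hsv,(0,150,130),(8,255,255))
r,bx=blob(m);print(r)
print([atz(p,c,.189).round(4) for c in bx],atz(p,r[0],.189))
s=cv2.inRange(cv2.cvtColor(b,cv2.COLOR_BGR2HSV),(0,130,100),(8,255,255))
s[:, :300]=0;s[182:]=0
M=cv2.moments(s);u=(M['m10']/M['m00'],M['m01']/M['m00']);print(u,tri((p,r[0]),(robot.camera_params("side"),u)))
for nm,c in(("purple",[(474,202),(535,166),(552,220),(493,243)]),("green",[(381,41),(425,-5),(480,30),(433,88)])):
    for z in(.15,.186,.2): print(nm,z,[atz(p,x,z)[:2].round(3) for x in c])
E
```

```text
((321.3889465332031, 253.369384765625), (50.07889938354492, 45.2838249206543), 4.635463237762451)
[array([ 0.6133, -0.0246,  0.189 ]), array([0.6158, 0.0047, 0.189 ]), array([0.6448, 0.0022, 0.189 ]), array([ 0.6435, -0.0272,  0.189 ])] [ 0.62935835 -0.01090643  0.189     ]
(317.29545454545456, 170.6590909090909) (array([ 0.62885525, -0.01012606,  0.19006051]), [np.float64(0.5), np.float64(0.5)])
purple 0.15 [array([0.734, 0.009]), array([0.77 , 0.034]), array([ 0.789, -0.004]), array([ 0.751, -0.021])]
purple 0.186 [array([0.717, 0.02 ]), array([0.748, 0.041]), array([0.764, 0.009]), array([ 0.731, -0.005])]
purple 0.2 [array([0.71 , 0.025]), array([0.739, 0.044]), array([0.754, 0.014]), array([0.724, 0.001])]
green 0.15 [array([0.665, 0.109]), array([0.689, 0.134]), array([0.723, 0.115]), array([0.698, 0.083])]
green 0.186 [array([0.658, 0.105]), array([0.679, 0.126]), array([0.708, 0.11 ]), array([0.687, 0.083])]
green 0.2 [array([0.656, 0.103]), array([0.675, 0.123]), array([0.702, 0.108]), array([0.682, 0.083])]
```

View pics/cs.png

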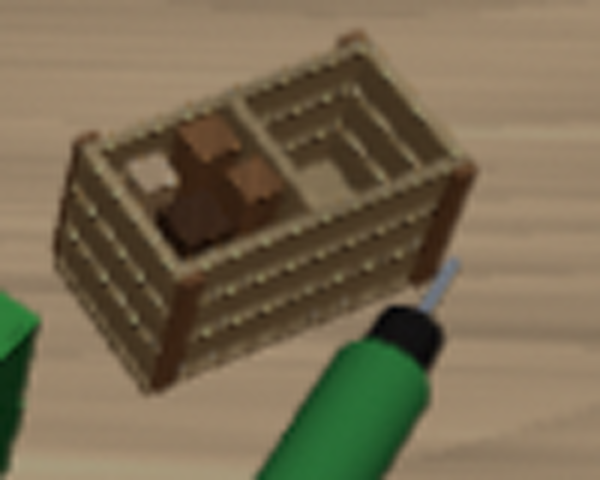

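View pics/cb.png

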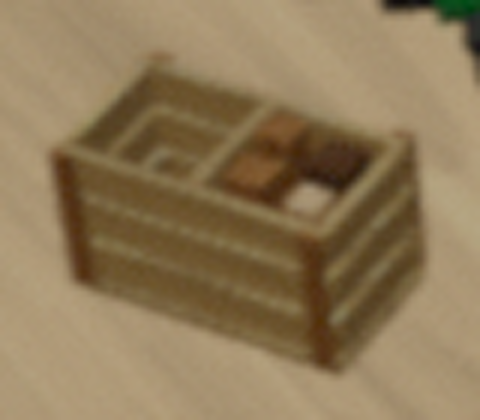

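Run:
```python
from h import *
from rig import robot
S=robot.camera_params("scene");D=robot.camera_params("side")
sc={'A':(87,143),'B':(188,272),'C':(470,168),'D':(355,42)}
sd={'D':(62,152),'C':(160,64),'A':(315,232),'B':(405,140)}
P={}
for k in'ABCD':
    u=(sc[k][0]/6+380-.4,sc[k][1]/6+160-.4);v=(sd[k][0]/6+205-.4,sd[k][1]/6+135-.4)
    X,e=tri((S,u),(D,v));P[k]=X;print(k,X.round(4),e,atz(S,u,.112).round(4),atz(D,v,.112).round(4))
c=sum(P.values())/4;ey=(P['D']+P['C']-P['A']-P['B'])[:2];ex=(P['B']+P['C']-P['A']-P['D'])[:2]
print(c,np.linalg.norm(ey)/2,np.linalg.norm(ex)/2,np.degrees(np.arctan2(ey[1],ey[0]))-90,np.degrees(np.arctan2(ex[1],ex[0])))
y=np.arctan2(ey[1],ey[0]);print("cell",c[:2]+.0455*np.array([np.cos(y),np.sin(y)]))
```

```text
A [0.5079 0.1805 0.1093] [np.float64(0.6), np.float64(0.6)] [0.5106 0.1796 0.112 ] [0.5064 0.1784 0.112 ]
B [0.5951 0.2266 0.1083] [np.float64(1.8), np.float64(1.8)] [0.5963 0.2272 0.112 ] [0.5931 0.2201 0.112 ]
C [0.5152 0.3868 0.1043] [np.float64(2.8), np.float64(2.8)] [0.519  0.3864 0.112 ] [0.5114 0.3732 0.112 ]
D [0.4252 0.337  0.1068] [np.float64(0.3), np.float64(0.3)] [0.4303 0.335  0.112 ] [0.4228 0.3311 0.112 ]
[0.51086074 0.28275276 0.10716914] 0.17801396657905408 0.10071527659355374 27.162546849352196 28.41408191898276
cell [0.49008925 0.32323479]
```

Request:
apply_moves --pt "-1.1 0.5 0 0 0 5 1" --pt "-1.1 0.5 2 0 0 5 1" --pt "-1.1 0.5 2 0 0 5 1" --pt "-1.1 0.5 2 0 0 5 1"

```text
time: 0.48
position: [0.6288, -0.0108, 0.2202]
tool_rot: [0.737, 0.676, -0.001, -0.002]
ft_force: [0.3, 1.2, 0.8]
grip_width: 0.087
```

Run:
```python
from h import *
from rig import robot
p=robot.camera_params("wrist");o=robot.get_obs();w=robot.camera("wrist")[:,:,::-1].copy();cv2.imwrite("pics/w1.png",w)
print(o["time"],o["position"],R.from_quat(o["tool_rot"]).as_matrix().round(3))
m=cv2.inRange(cv2.cvtColor(w,cv2.COLOR_BGR2HSV),(0,150,130),(8,255,255))
c=max(cv2.findContours(m,0,2)[0],key=cv2.contourArea);h=[atz(p,x[0],.189)[:2]*1e4 for x in c]
print(cv2.minAreaRect(np.array(h,np.float32)))
```

```text
0.4833 [ 0.62875123 -0.0107589   0.22022848] [[ 0.087  0.996 -0.004]
 [ 0.996 -0.087  0.001]
 [ 0.001 -0.004 -1.   ]]
((6291.26318359375, -108.90037536621094), (289.5557861328125, 292.4945373535156), 85.1618423461914)
```

View pics/w1.png

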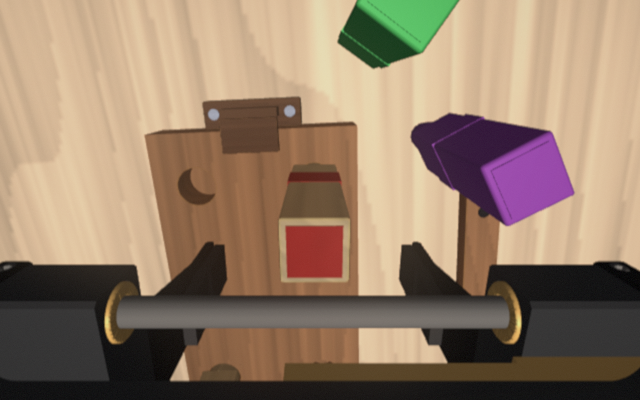

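The marked leg's red top, at pixel (316, 250), is square with the jaws and centred to under 1 mm. The purple leg, top at about (530, 178), is clear of them. Next I go down and grip.

Request:
apply_moves --pt "0 0 2.5 0 0 0 1" --pt "0 0 4.5 0 0 0 1" --pt "0 0 6.2 0 0 0 1" --pt "0 0 6.2 0 0 0 1" --pt "0 0 6.2 0 0 0 1" --newtons 55

```text
time: 0.95
position: [0.6297, -0.0107, 0.1595]
tool_rot: [0.737, 0.676, -0.0, -0.001]
ft_force: [0.0, -0.5, 0.3]
grip_width: 0.0872
```

Request:
apply_moves --pt "0 0 0 0 0 0 0" --pt "0 0 0 0 0 0 0" --pt "0 0 0 0 0 0 0" --pt "0 0 0 0 0 0 0" --pt "0 0 0 0 0 0 0"

```text
time: 1.37
position: [0.6303, -0.011, 0.1604]
tool_rot: [0.737, 0.676, 0.0, 0.001]
ft_force: [-0.1, -0.2, -0.5]
grip_width: 0.0614
```

Request:
apply_moves --pt "0 0 0 0 0 0 0" --pt "0 0 0 0 0 0 0" --pt "0 0 0 0 0 0 0" --pt "0 0 0 0 0 0 0" --pt "0 0 0 0 0 0 0"

```text
time: 1.78
position: [0.6297, -0.011, 0.1596]
tool_rot: [0.737, 0.676, -0.0, -0.0]
ft_force: [-0.6, -0.2, 1.2]
grip_width: 0.0374
```

Request:
apply_moves --pt "0 0 0 0 0 2 0" --pt "0 0 0 0 0 6 0" --pt "0 0 0 0 0 10 0" --pt "0 0 0 0 0 15 0" --pt "0 0 0 0 0 20 0"

```text
time: 2.2
position: [0.6298, -0.0109, 0.1596]
tool_rot: [0.844, 0.536, -0.0, 0.0]
ft_force: [-0.6, 0.6, 2.1]
grip_width: 0.038
```

Request:
apply_moves --pt "0 0 0 0 0 5 0" --pt "0 0 0 0 0 10 0" --pt "0 0 0 0 0 15 0" --pt "0 0 0 0 0 20 0" --pt "0 0 0 0 0 20 0"

```text
time: 2.62
position: [0.6298, -0.011, 0.1596]
tool_rot: [0.924, 0.382, -0.0, -0.0]
ft_force: [-0.8, 0.2, 0.9]
grip_width: 0.0374
```

Request:
apply_moves --pt "0 0 0 0 0 5 0" --pt "0 0 0 0 0 10 0" --pt "0 0 0 0 0 14 0" --pt "0 0 0 0 0 17.5 0" --pt "0 0 0 0 0 17.5 0"

```text
time: 3.03
position: [0.6298, -0.011, 0.1595]
tool_rot: [0.971, 0.238, -0.0, -0.0]
ft_force: [-1.1, -0.7, 1.3]
grip_width: 0.0377
```

Run:
```python
from h import *
from rig import robot
o=robot.get_obs();print(o)
print(R.from_quat(o["tool_rot"]).as_matrix().round(3))
a=cv2.resize(robot.camera("side")[120:300,240:400,::-1],None,fx=3,fy=3);b=cv2.resize(robot.camera("wrist")[:,:,::-1],(480,300));
v=np.zeros((540,480,3),np.uint8);cv2.imwrite("pics/tw.png",np.hstack([a[:,:320],np.vstack([b,np.zeros((240,480,3),np.uint8)])]))
```

```text
{'time': 3.0333, 'q': array([-1.94548486e-01,  6.31070815e-01,  1.49313650e+00, -8.63762285e-05,
        1.01775784e+00,  8.95856053e-01]), 'joint_velocities': array([-2.11351945e-03,  3.41716326e-05, -6.29012912e-04,  6.38837924e-05,
        2.63754874e-03, -6.64171599e-02]), 'joint_torque': array([  0.58481583, -45.48832655, -15.39849222,   0.15237769,
        -0.3065405 ,   0.08478164]), 'position': array([ 0.6298395 , -0.01099122,  0.15954348]), 'tool_rot': array([ 9.71285975e-01,  2.37914938e-01, -1.84400496e-04, -4.51164304e-05]), 'ft_force': array([-1.14370366, -0.72799107,  1.26574169]), 'moment': array([-0.0936725 ,  0.28323519, -0.21181496]), 'grip_width': 0.03767780483117137}
[[ 0.887  0.462 -0.   ]
 [ 0.462 -0.887 -0.   ]
 [-0.    -0.    -1.   ]]
```

View pics/tw.png

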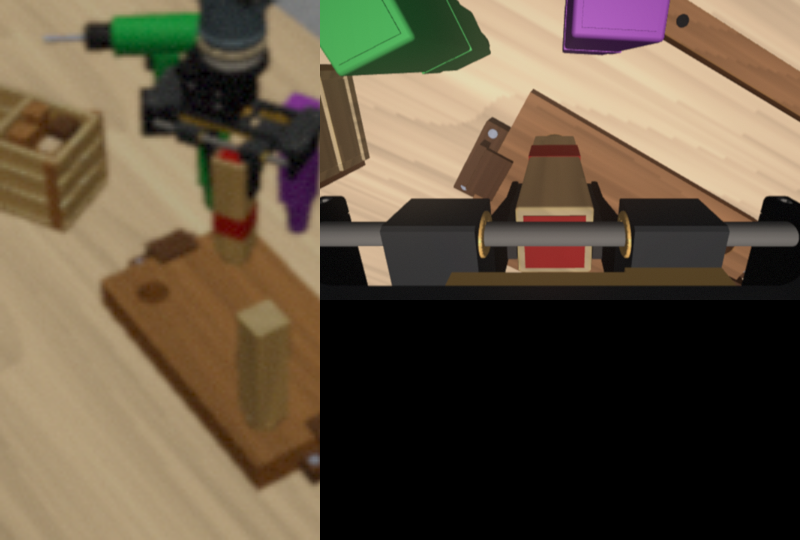

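The leg turned with the jaws: its top face is at (555, 240) in the right panel, square to the fingers, while the seat appears rotated. Next is the straight pull.

Request:
apply_moves --pt "0 0 -0.3 0 0 0 0" --pt "0 0 -0.7 0 0 0 0" --pt "0 0 -1.1 0 0 0 0" --pt "0 0 -1.5 0 0 0 0" --pt "0 0 -2 0 0 0 0" --newtons 58

```text
time: 3.55
position: [0.6302, -0.0109, 0.1812]
tool_rot: [0.971, 0.238, 0.0, -0.0]
ft_force: [-0.3, -0.2, -0.8]
grip_width: 0.0378
```

Request:
apply_moves --pt "0 0 -1 0 0 0 0" --pt "0 0 -2.5 0 0 0 0" --pt "0 0 -4 0 0 0 0" --pt "0 0 -6 0 0 0 0" --pt "0 0 -8 0 0 0 0"

```text
time: 3.97
position: [0.6298, -0.0108, 0.2625]
tool_rot: [0.971, 0.238, 0.001, 0.0]
ft_force: [0.8, -0.2, -1.6]
grip_width: 0.0374
```

Request:
apply_moves --pt "0 0 -2 0 0 0 0" --pt "0 0 -4 0 0 0 0" --pt "0 0 -6 0 0 0 0" --pt "0 0 -7 0 0 0 0" --pt "0 0 -7 0 0 0 0"

```text
time: 4.38
position: [0.6314, -0.0111, 0.3345]
tool_rot: [0.971, 0.238, 0.004, 0.002]
ft_force: [1.1, -0.3, -2.0]
grip_width: 0.0379
```

Run:
```python
from h import *
from rig import robot
o=robot.get_obs();print(o["q"],o["position"],o["ft_force"],o["grip_width"])
M=R.from_quat(o["tool_rot"]).as_matrix();print(M.T@(np.array([.490,.323,o["position"][2]])-o["position"]))
s=robot.camera("side")
cv2.imwrite("pics/lift.png",cv2.resize(s[60:300,180:420,::-1],None,fx=2.4,fy=2.4))
```

```text
[-1.94251628e-01  4.48038432e-01  1.30509238e+00  1.02041713e-04
  1.38005605e+00  8.96209867e-01] [ 0.63138657 -0.01105726  0.33447778] [ 1.08255423 -0.30000617 -2.04411682] 0.037870555175341956
[ 0.02897131 -0.36158299 -0.00167803]
```

View pics/lift.png

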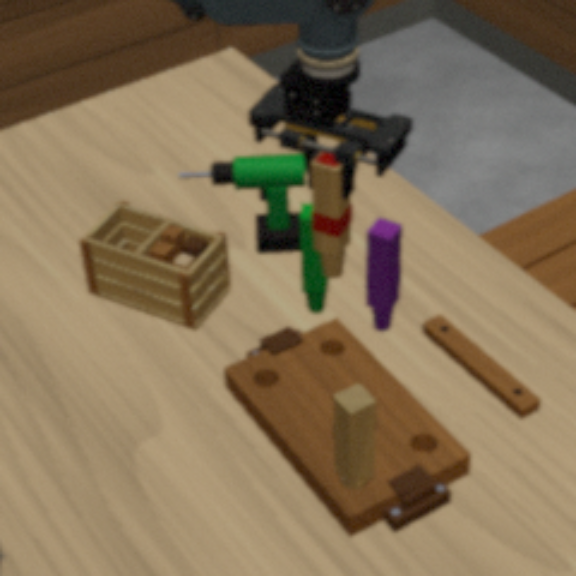

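The leg is out, with its tenon visible at about (330, 270). The sound leg and both look-alikes are still standing. Now I carry it over to the crate.

Request:
apply_moves --pt "0.3 -2 0 0 0 0 0" --pt "0.6 -5 0 0 0 0 0" --pt "0.9 -8 0 0 0 0 0" --pt "1.2 -11 0 0 0 0 0" --pt "1.5 -14 0 0 0 0 0"

```text
time: 4.85
position: [0.5769, 0.1212, 0.3279]
tool_rot: [0.971, 0.237, -0.002, -0.0]
ft_force: [0.4, 0.3, -1.9]
grip_width: 0.0377
```

Request:
apply_moves --pt "0.3 -3 0 0 0 0 0" --pt "0.6 -6 0 0 0 0 0" --pt "0.9 -9 0 0 0 0 0" --pt "1.1 -12 0 0 0 0 0" --pt "1.2 -15 0 0 0 0 0"

```text
time: 5.27
position: [0.5184, 0.2598, 0.328]
tool_rot: [0.971, 0.238, -0.002, 0.0]
ft_force: [0.1, -0.5, -1.0]
grip_width: 0.0377
```

Request:
apply_moves --pt "0.2 -3 0 0 0 0 0" --pt "0.2 -5 0 0 0 0 0" --pt "0.2 -7.2 0 0 0 0 0" --pt "0.2 -7.2 0 0 0 0 0" --pt "0.2 -7.2 0 0 0 0 0"

```text
time: 5.68
position: [0.487, 0.324, 0.3282]
tool_rot: [0.971, 0.239, -0.002, 0.0]
ft_force: [0.7, 0.6, -1.3]
grip_width: 0.0379
```

Run:
```python
from h import *
from rig import robot
o=robot.get_obs();print(o["time"],o["q"],o["position"],o["tool_rot"],o["ft_force"],o["grip_width"])
print("wristcam",robot.camera_params("wrist"))
w=robot.camera("wrist")[:,:,::-1];s=robot.camera("scene")[:,:,::-1];d=robot.camera("side")[:,:,::-1]
cv2.imwrite("pics/w2.png",w);cv2.imwrite("pics/s2.png",s);cv2.imwrite("pics/d2.png",d)
x=cv2.resize(s[110:230,380:480],None,fx=3,fy=3);y=cv2.resize(d[80:205,205:315],None,fx=2.88,fy=2.88)[:360]
out=np.zeros((600,800,3),np.uint8);out[:300,:480]=cv2.resize(w,(480,300));out[:240,490:790]=x[:240];out[240:600,480:480+y.shape[1]]=y;out[300:600,:250]=x[60:,:250]
cv2.imwrite("pics/m2.png",out)
```

```text
5.6833 [ 3.96316455e-01  3.87114557e-01  1.42395764e+00 -3.94927886e-04
  1.33366747e+00  1.48473518e+00] [0.48704777 0.32401642 0.32819349] [ 9.71042335e-01  2.38902221e-01 -1.52496796e-03  4.32677686e-04] [ 0.65375513  0.55354846 -1.34800802] 0.03793131872483062
wristcam {'mtx': array([[359.62173236,   0.        , 312.50206051],
       [  0.        , 359.62173236, 200.83841779],
       [  0.        ,   0.        ,   1.        ]]), 'origin': array([0.56086938, 0.36206428, 0.46998814]), 'rotation': array([ 0.84564446, -0.51113216, -0.08019521,  0.1311415 ])}
```

View pics/m2.png

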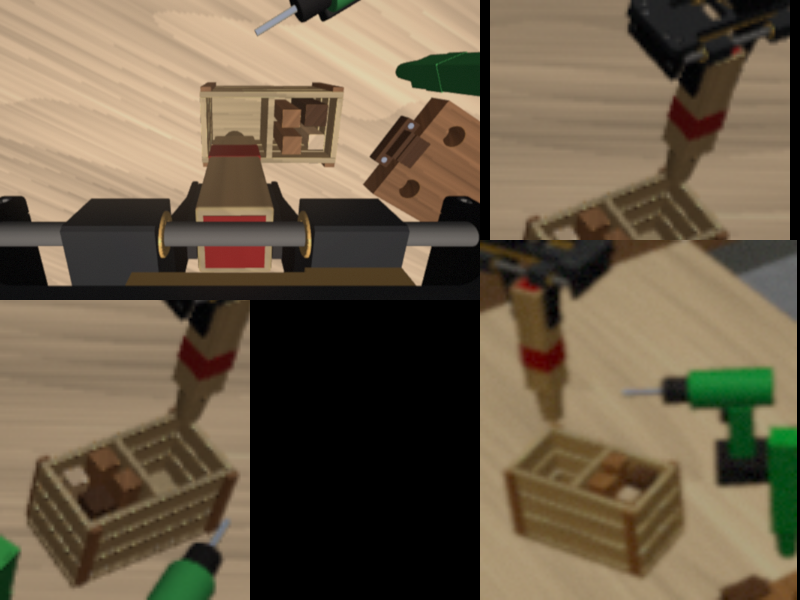

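```bash
cat > pw.py <<'E'
from h import *
p={'mtx':np.array([[359.62,0,312.5],[0,359.62,200.84],[0,0,1]]),'origin':[0.56086938,0.36206428,0.46998814],'rotation':[0.84564446,-0.51113216,-0.08019521,0.1311415]}
E
python3 - <<'E'
from pw import *
w=cv2.imread("pics/w2.png");cv2.imwrite("pics/w2c.png",cv2.resize(w[100:230,255:465],None,fx=3.8,fy=3.8,interpolation=2))
E
```

```text
(no output)
```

View pics/w2c.png

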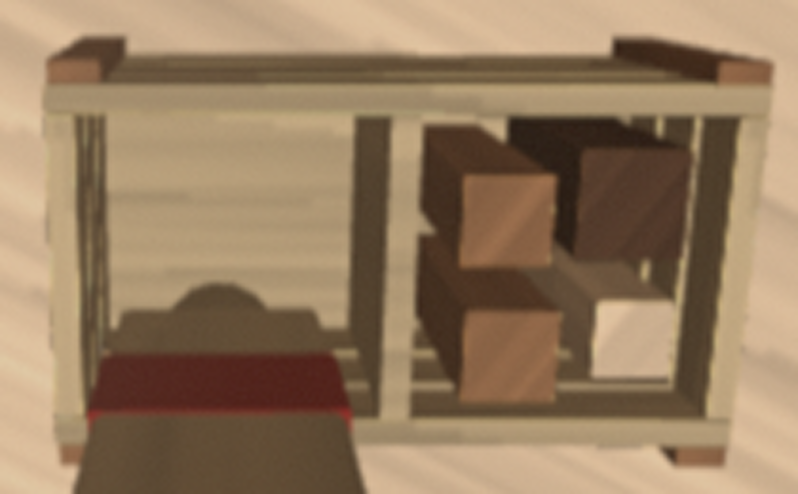

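Run:
```python
from pw import *
P=np.array([atz(p,(255-.4+a/3.8,100-.4+b/3.8),.11)[:2] for a,b in((77,117),(391,117),(383,418),(82,416))])
c=P.mean(0);print(P.round(4),c,[np.linalg.norm(P[i]-P[(i+1)%4]).round(4) for i in range(4)])
O=np.array([atz(p,(255-.4+a/3.8,100-.4+b/3.8),.11)[:2] for a,b in((45,86),(770,86),(727,445),(58,443))])
print("outer",O.mean(0),[np.linalg.norm(O[i]-O[(i+1)%4]).round(4) for i in range(4)])
d=O[0]-O[1];print(np.degrees(np.arctan2(d[1],d[0]))-90,"cell from outer",O.mean(0)+.0455*d/np.linalg.norm(d))
M=R.from_quat([0.97104,0.2389,-.001525,.000433]).as_matrix();e=np.array([*c,.328])-[.48705,.32402,.328];print(M.T@e)
```

```text
[[0.5064 0.3762]
 [0.5444 0.3038]
 [0.4715 0.2645]
 [0.433  0.339 ]] [0.48881559 0.32088219] [np.float64(0.0817), np.float64(0.0828), np.float64(0.0839), np.float64(0.0823)]
outer [0.50961322 0.28118322] [np.float64(0.1873), np.float64(0.0987), np.float64(0.1875), np.float64(0.0982)]
27.694453057904198 cell from outer [0.48846681 0.32147067]
[1.08215417e-04 3.59881660e-03 6.11731096e-08]
```

Request:
apply_moves --pt "0 0.35 1 0 0 0 0" --pt "0 0.35 3 0 0 0 0" --pt "0 0.35 5 0 0 0 0" --pt "0 0.35 7 0 0 0 0" --pt "0 0.35 9 0 0 0 0"

```text
time: 6.25
position: [0.4906, 0.319, 0.238]
tool_rot: [0.972, 0.237, -0.0, 0.0]
ft_force: [-1.0, -0.2, -1.3]
grip_width: 0.0376
```

Request:
apply_moves --pt "0 0 2 0 0 0 0" --pt "0 0 4 0 0 0 0" --pt "0 0 5.5 0 0 0 0" --pt "0 0 6.4 0 0 0 0" --pt "0 0 6.4 0 0 0 0"

```text
time: 6.67
position: [0.4891, 0.3188, 0.1728]
tool_rot: [0.972, 0.237, -0.003, 0.001]
ft_force: [-0.6, 0.3, -1.2]
grip_width: 0.038
```

Run:
```python
from h import *
from rig import robot
o=robot.get_obs();print(o["time"],o["position"],o["tool_rot"],o["ft_force"],o["grip_width"])
```

```text
6.6667 [0.48909747 0.31879816 0.17284853] [ 9.71508012e-01  2.36990767e-01 -2.70324477e-03  5.01515078e-04] [-0.58537886  0.29320647 -1.15241627] 0.037976574508191405
```

Request:
apply_moves --pt "0 0 0.2 0 0 0 0" --pt "0 0 0.4 0 0 0 0" --pt "0 0 0.6 0 0 0 0" --pt "0 0 0.6 0 0 0 0"

```text
time: 7.0
position: [0.4905, 0.3205, 0.1701]
tool_rot: [0.971, 0.238, 0.001, -0.0]
ft_force: [0.1, -0.1, -1.2]
grip_width: 0.0377
```

Request:
apply_moves --pt "0 0 0.05 0 0 0 0" --pt "0 0 0.1 0 0 0 0" --pt "0 0 0.15 0 0 0 0" --pt "0 0 0.15 0 0 0 0"

```text
time: 7.33
position: [0.4901, 0.3205, 0.1682]
tool_rot: [0.971, 0.238, 0.0, -0.0]
ft_force: [-1.1, -0.1, -1.9]
grip_width: 0.0378
```

Request:
apply_moves --pt "0 0 0.1 0 0 0 0" --pt "0 0 0.2 0 0 0 0" --pt "0 0 0.2 0 0 0 0" --pt "0 0 0.2 0 0 0 0"

```text
time: 7.67
position: [0.4901, 0.3204, 0.1659]
tool_rot: [0.971, 0.238, -0.0, 0.0]
ft_force: [-0.5, -0.4, -1.2]
grip_width: 0.0373
```

Request:
apply_moves --pt "0 0 0.05 0 0 0 0" --pt "0 0 0.1 0 0 0 0" --pt "0 0 0.1 0 0 0 0" --pt "0 0 0.1 0 0 0 0"

```text
time: 8.0
position: [0.4901, 0.3204, 0.165]
tool_rot: [0.971, 0.238, -0.0, 0.0]
ft_force: [0.1, -0.5, -1.5]
grip_width: 0.0379
```

Request:
apply_moves --pt "0 0 0.05 0 0 0 0" --pt "0 0 0.1 0 0 0 0" --pt "0 0 0.1 0 0 0 0"

```text
time: 8.25
position: [0.4903, 0.3205, 0.1645]
tool_rot: [0.971, 0.238, 0.0, -0.0]
ft_force: [-0.5, 0.3, 1.7]
grip_width: 0.0377
```

Request:
apply_moves --pt "0 0 0.05 0 0 0 0" --pt "0 0 0.05 0 0 0 0" --pt "0 0 0.05 0 0 0 0"

```text
time: 8.5
position: [0.4903, 0.3205, 0.1645]
tool_rot: [0.971, 0.238, 0.0, -0.0]
ft_force: [-0.1, -0.6, 5.6]
grip_width: 0.0378
```

Contact: the vertical force went from -1.5 to +5.6 N at the expected height, so the tip is on the floor. Now I open gently.

Request:
apply_moves --pt "0 0 0 0 0 0 0.5" --pt "0 0 0 0 0 0 0.6" --pt "0 0 0 0 0 0 0.8" --pt "0 0 0 0 0 0 1" --pt "0 0 0 0 0 0 1"

```text
time: 8.92
position: [0.4901, 0.3204, 0.1633]
tool_rot: [0.971, 0.238, -0.0, 0.0]
ft_force: [0.0, -0.7, -0.3]
grip_width: 0.0628
```

Request:
apply_moves --pt "0 0 0 0 0 0 1" --pt "0 0 0 0 0 0 1" --pt "0 0 0 0 0 0 1" --pt "0 0 0 0 0 0 1" --pt "0 0 0 0 0 0 1"

```text
time: 9.33
position: [0.4902, 0.3204, 0.1635]
tool_rot: [0.971, 0.238, 0.0, -0.0]
ft_force: [-0.9, 0.1, -0.3]
grip_width: 0.086
```

Run:
```python
from rig import robot
import cv2
cv2.imwrite("pics/w3.png",robot.camera("wrist")[:,:,::-1]);o=robot.get_obs();print(o["time"],o["ft_force"],o["grip_width"])
```

```text
9.3833 [ 0.12281417  0.37303395 -0.67563529] 0.08647901977900832
```

View pics/w3.png

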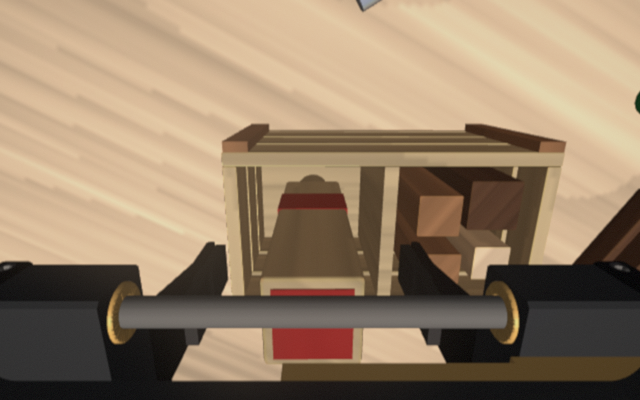

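The leg stands upright and free in the empty compartment. Its top is at (312, 322), with the fingers clear on both sides. Next I retreat straight up.

Request:
apply_moves --pt "0 0 -1 0 0 0 1" --pt "0 0 -3 0 0 0 1" --pt "0 0 -6 0 0 0 1" --pt "0 0 -9 0 0 0 1" --pt "0 0 -12 0 0 0 1"

```text
time: 9.8
position: [0.4899, 0.3203, 0.2854]
tool_rot: [0.971, 0.238, -0.0, -0.0]
ft_force: [0.5, 0.2, -0.1]
grip_width: 0.087
```

Request:
apply_moves --pt "0 0 -2 0 0 0 1" --pt "0 0 -3 0 0 0 1" --pt "0 0 -3 0 0 0 1" --pt "0 0 -3 0 0 0 1" --pt "0 0 -3 0 0 0 1"

```text
time: 10.22
position: [0.4891, 0.32, 0.3119]
tool_rot: [0.971, 0.238, -0.002, 0.0]
ft_force: [-0.5, -0.1, 0.1]
grip_width: 0.0869
```

Run:
```python
from rig import robot
import cv2,numpy as np
a=robot.camera("scene")[:,:,::-1];b=robot.camera("side")[:,:,::-1]
f=lambda i,x,y:cv2.resize(i[y:y+200,x:x+320],(800,500))[:, :]
x=cv2.resize(a[140:290,170:490],(640,300));y=cv2.resize(b[110:260,200:480],(560,300))
out=np.zeros((600,640,3),np.uint8);out[:300]=x;out[300:,:560]=y;cv2.imwrite("pics/fin.png",out)
o=robot.get_obs();print(o["time"],o["position"],o["ft_force"])
```

```text
10.3167 [0.48921678 0.31996888 0.31156229] [-0.41001074 -0.73257978  0.30076576]
```

View pics/fin.png

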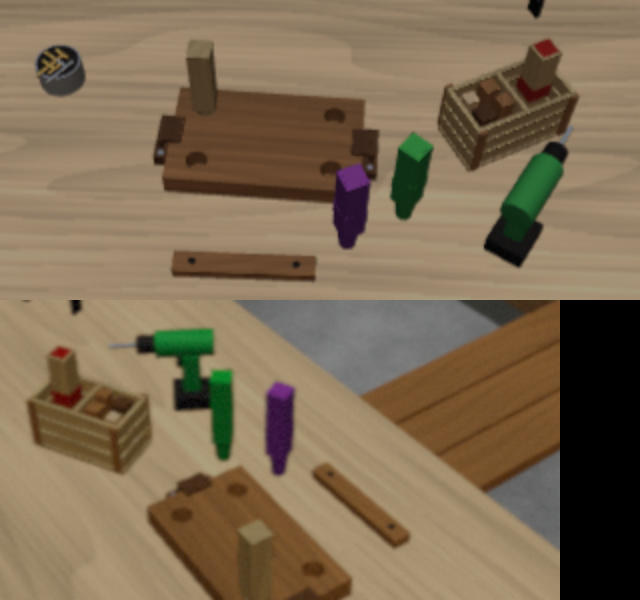

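The marked leg stands in the empty compartment, with its red top at (545, 48) and (62, 353). The sound leg is in its socket and everything else is where it was.

```bash
python3 -c "
from rig import robot
print(robot.hand_in())"
```

```text
the job is handed in; nothing more can be done
None
```

The marked leg is out of the seat and standing upright, tenon down, in the crate's empty compartment, and the job is handed in. The robot's clock stood at about 10.3 s of the 56 s allowed.

- **Removal:** I twisted the leg 57.5 degrees, and the wrist picture showed it turning with the jaws. I then pulled it straight up.
- **Placing:** I re-measured the compartment from the wrist camera and corrected the position by about 3.5 mm. I lowered the leg until the floor pushed back with about 6 N, at the expected height, then opened the gripper and backed straight up.
- **Last checks:** The final scene and side views showed the leg upright and the sound leg still in its socket. The drill, batten, tin and both look-alikes appeared not to have moved, judged by eye. The gripper was clear of everything, with no contact force.
- **Disagreements:** The only one was 1 to 3 mm between the scene and side views at the crate's rim, settled by the wrist measurement. No check failed.

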